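# Bring the rolling mill's oiler to the top

## Robot

A 7-joint arm with a two-finger parallel gripper is mounted at the origin on the work surface. World frame = base frame: x ahead of the robot, y to its left, z up, the work surface at z = 0. Lengths are in m, angles in rad, forces in N, time in s.
With the tool pointing down it reaches from about 0.4 to 0.875 m from the base axis. Payload 19.3 kg.
Tool frame: the origin (TCP) lies at the very end of the fingers, on their centre line; the grasp point (between the pads) lies 19 mm behind it; z points along the fingers, y is the direction in which the jaws open and shut (so a half turn about z gives the same grasp; the last joint's range is limited). The gripper opens to 85 mm and grips with 20 to 120 N. Pads are 22 mm wide; open, the fingers measure 114 mm over their backs; the gripper's body (76 mm by 85 mm) begins 54 mm behind the grasp point. The pads swing forward as they close: fully open they stand 13 mm farther back than shut.
Start: joints at [1.259, 0.521, -0.036, 1.599, 0.021, 1.021, -0.113], TCP at [0.15, -0.607, 0.231] pointing down, gripper open.
Joint ranges: [-2.91, 2.91], [-0.3, 2.13], [-1.5, 1.42], [0.17, 2.43], [-1.26, 4.41], [0.16, 1.93], [-2.52, 2.52]. Speed limits (rad/s): [1.89, 1.89, 2.39, 2.39, 3.01, 3.01, 3.01].

## Interface

Orientations are given as [roll, pitch, yaw] about the fixed x, y, z axes, in that order (R = Rz(yaw) Ry(pitch) Rx(roll)).
In Python, from workcell import bot gives the robot as it stands.
- The arm moves only by the tool apply_moves, never from a script. Its argument "commands" is a list of rows, each an object with "travel": the shift along the tool's x, y, z in m, a list of three; "twist": the turn, a rotation vector about the tool's x, y, z in degrees, a list of three; "claw": the finger opening in m, from 0 to 0.0854. A call has 1 to 10 rows; each row is the pose to reach, as a shift and turn from the pose commanded when the call began, along the tool's axes at that moment; what a row does not reach only later rows make up. A row lasts 1/10 s, in which the tool goes at most 50 mm and 8.59 degrees, less where a joint would pass 70% of its speed; a pose out of reach is approached as far as the arm can. A call with a gripper value outside its range is refused whole. The fingers move at their own pace and stop on an object; "force" is the grip in N (left out, the last holds). Time passes only in rows, so rows that repeat a pose let the fingers close. It gives the time, the measured TCP pose, the force and the opening at its end, in the units of the state.
- bot.observe(): the state, without advancing time (a new reading comes with each control period).
- bot.grab_frame(name): name is "scene" or "top" or "wrist"; returns a dict with "frame" (400x640x3 uint8, blue, green, red), "fx", "fy", "cx", "cy" (pixels), "dist" ([k1, k2, p1, p2, k3] as OpenCV has them; the pictures are not rectified), "pose" (4x4, takes a point from camera to world coordinates); the wrist camera has in their place "tool_from_camera" (4x4, takes a point from camera to tool coordinates, whose origin is the TCP and whose axes are the flange's). Camera axes: x right, y up, looking along -z (the intrinsics and any distortion apply to the point x, -y, -z); pixel columns grow to the right and rows downward; lengths in m; the calibration is good to about 2 mm. A picture is of the moment at which its call begins: read the wrist's pose just before it. There is no depth.
- bot.job_done(): hands the job in, once; it reports no verdict.
The state is a dict: "clock": time; "qpos": joint angles; "qd": joint speeds; "joint_efforts": joint torques, N m; "position": TCP position; "tool_rot": TCP orientation; "force": force on the tool from outside, world axes, zero at the start; "moment": the same for the moment, N m; "grip_width": finger opening in m.
Only numpy, scipy, OpenCV 4.12 (cv2) and the standard library are available. Lean on these libraries where they do the work, as an engineer would, in place of code of your own. Each camera call takes 0.05 s, during which the arm holds its last target.

## Task

The rolling mill (the grey machine with two steel rollers one above the other) is due for oiling. Turn its large spoked wheel until the small brass oiler on the wheel's rim points straight up, then let go and leave it standing there; do not turn the smaller wheel of the polishing spindle beside it.

Things in the scene. Friction and masses are not known exactly. Their poses are not given: they have to be found in the camera images.
- mill_axle (a point): Centre of the rolling mill's large wheel, on its level axle, 130 mm above the table. The mill is fixed, its place and turn vary. Axes stay with the mill: x along the axle, from the mill's body out through the wheel (roughly away from the robot), y level in the wheel's plane, z up. The mill's body (207 mm high, 90 mm wide) begins 76 mm behind (-x); only the 20 mm axle lies between. +x side is free.
- mill_oiler (a point): Tip of the brass oiler on the large wheel's rim: a stub 12 mm thick that stands 19 mm out of the rim, the only thing that does. This point is 93 mm from the wheel's centre, in the wheel's middle plane, and turns with it; its z axis points radially outwards. At the start it is 45 to 100 degrees away from the top, on the -y side of the axle point.
- mill_wheel (a joint): Large wheel: dark steel ring, 150 mm outside diameter, 14 mm deep, 16 mm wide (8 mm either side of the axle point), 5 spokes; its rim can be pinched across the width from above. Value in rad about the axle point's x: 0 oiler at the top, positive oiler on the -y side. Turns without stops either way, stays where left (drag 0.12 N m, 2 N at the rim).
- spindle_oiler (a point): Tip of the like oiler on the smaller wheel (104 mm diameter, 3 spokes) of the polishing spindle, the neighbouring machine with a pale round buff at its robot end. 70 mm from that wheel's centre, which is also 130 mm above the table. That wheel is to be left alone.

How it is judged:
By the outcome, as a careful person would: the job done as asked, in the order asked, and still so for the second after the job is handed in, with the robot touching nothing.
It also fails if it takes over 48 s, if anything falls off the work surface, if the arm or the gripper's body presses on something with over 40 N, if the wrist force passes 120 N, or if a joint passes its speed limit or range.

## Working session

There is one attempt and no reset: what is moved stays moved. The work goes in short steps, Python scripts to look and compute and a tool call to move; the robot and the scene stay as the last step left them, time stands still between calls to the robot, and variables do not carry over. Pictures are saved under pics/ and viewed, and the job is handed in when it is done.

Besides the shell and the picture viewer there is one more tool, called after "Call:" by a JSON object that holds its "fn" and its "kwargs". apply_moves: Moves the arm, as the interface text tells. Its arguments: {"type":"object","properties":{"commands":{"type":"array"},"force":{"type":"number"}},"required":["commands"]}

```bash
mkdir -p pics; ls
python3 - <<'E'
from workcell import bot
import cv2,numpy as np,pickle
s=bot.observe();print(s)
d={}
for n in("scene","top"):
    f=bot.grab_frame(n);d[n]=f;cv2.imwrite(f"pics/{n}0.png",f["frame"]);print(n,f["fx"],f["fy"],f["cx"],f["cy"],f["dist"],np.round(f["pose"],3))
pickle.dump(d,open("f0.pkl","wb"))
E
```

```text
pics
{'clock': 0.0, 'qpos': array([ 1.25881234,  0.52204775, -0.03635254,  1.60000876,  0.02120734,
        1.02108191, -0.11282624]), 'qd': array([ 0.00110619,  0.00056543,  0.00214777,  0.00121704,  0.0005985 ,
        0.00070101, -0.00082043]), 'joint_efforts': array([ 1.16408024e-03, -9.27090740e+01,  1.98064193e+00, -3.69937956e+01,
        1.80589012e-02,  8.12439364e-03,  1.60241092e-05]), 'position': array([ 0.14954228, -0.60649728,  0.23070415]), 'tool_rot': array([-3.14043463e+00,  7.61568132e-05,  2.41773464e-01]), 'force': array([ 0.49659485, -1.10554608,  0.20342113]), 'moment': array([ 0.00151893, -0.04854258,  0.05187678]), 'grip_width': 0.08544791526518425}
scene 368.6588471273771 368.6588471273771 323.7889386436956 202.75722159807555 [-0.08787006  0.          0.          0.          0.        ] [[-0.373 -0.545  0.751  1.166]
 [ 0.928 -0.223  0.3    0.265]
 [ 0.004  0.808  0.589  0.717]
 [ 0.     0.     0.     1.   ]]
top 409.0294893485462 409.0294893485462 325.2171359143537 197.00898943705283 [0.03539673 0.         0.         0.         0.        ] [[ 0.016  0.989 -0.146  0.431]
 [-1.     0.018  0.013  0.014]
 [ 0.015  0.146  0.989  1.053]
 [ 0.     0.     0.     1.   ]]
```

View pics/scene0.png

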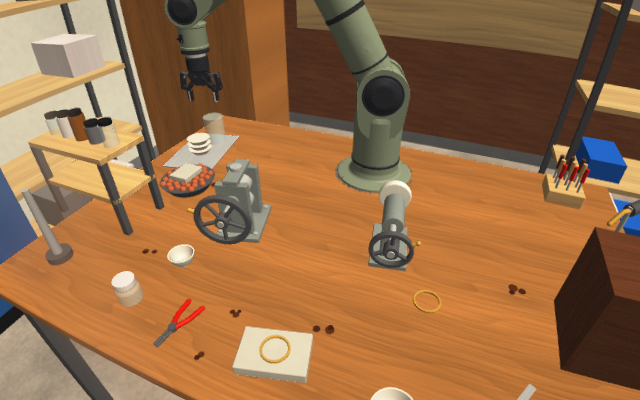

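View pics/top0.png

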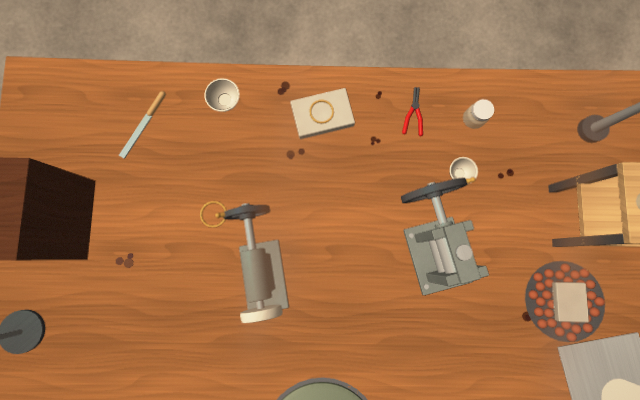

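The scene view shows the mill wheel centred near (224,220) with its brass oiler on the left at about (193,210). The top view shows the wheel near (435,190), with a small bowl beside it at (463,168). The spindle is the other machine, at (390,250) in the scene view.

Run:
```python
import cv2,numpy as np,pickle
d=pickle.load(open("f0.pkl","rb"))
a=d["scene"]["frame"][150:260,170:290];b=d["top"]["frame"][140:310,380:510]
cv2.imwrite("pics/c1.png",cv2.resize(a,None,fx=5,fy=5,interpolation=cv2.INTER_CUBIC))
cv2.imwrite("pics/c2.png",cv2.resize(b[:120],None,fx=5,fy=5,interpolation=cv2.INTER_CUBIC))
```

```text
(no output)
```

View pics/c1.png

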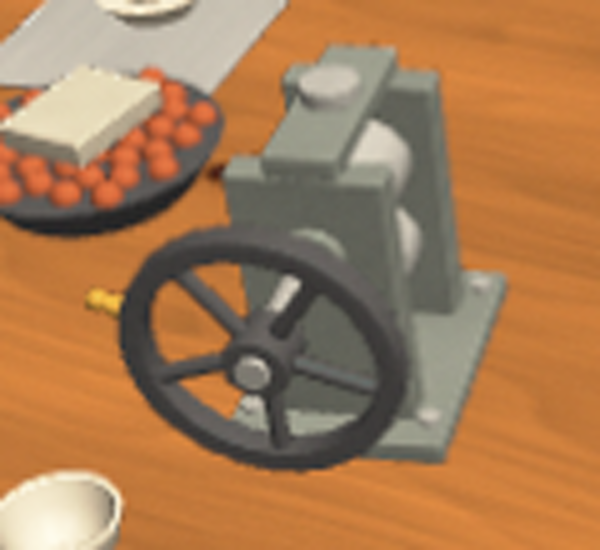

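View pics/c2.png

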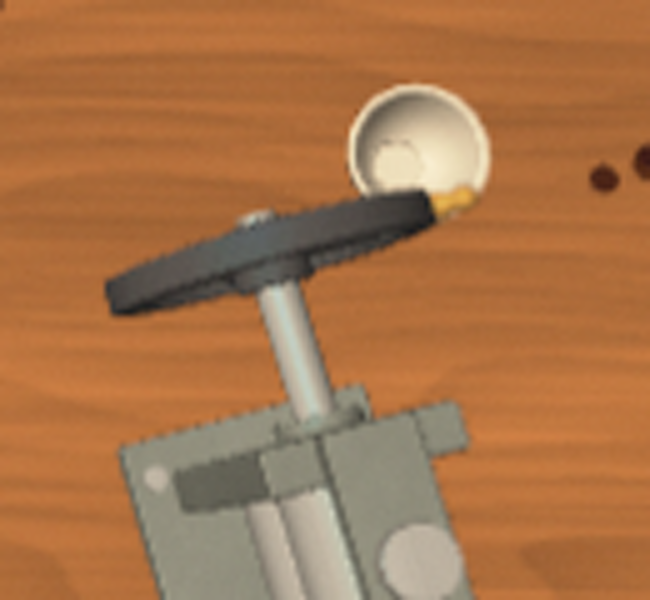

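```bash
cat > h.py <<'E'
import cv2,numpy as np
def ray(f,uv,pose=None):
    K=np.array([[f["fx"],0,f["cx"]],[0,f["fy"],f["cy"]],[0,0,1]])
    p=cv2.undistortPoints(np.array([[uv]],float),K,np.array(f["dist"]))[0,0]
    P=f["pose"] if pose is None else pose
    return P[:3,3],P[:3,:3]@np.array([p[0],-p[1],-1])
def onz(f,uv,z,pose=None):
    o,d=ray(f,uv,pose);return o+d*(z-o[2])/d[2]
def tri(*rs):
    A=np.zeros((3,3));b=np.zeros(3)
    for o,d in rs:
        d=d/np.linalg.norm(d);M=np.eye(3)-np.outer(d,d);A+=M;b+=M@o
    return np.linalg.solve(A,b)
def proj(f,X,pose=None):
    P=f["pose"] if pose is None else pose
    p=np.linalg.inv(P)@np.append(X,1);K=np.array([[f["fx"],0,f["cx"]],[0,f["fy"],f["cy"]],[0,0,1]])
    return cv2.projectPoints(np.array([[p[0],-p[1],-p[2]]]),np.zeros(3),np.zeros(3),K,np.array(f["dist"]))[0].ravel()
E
python3 - <<'E'
import pickle
from h import *
d=pickle.load(open("f0.pkl","rb"));t=d["top"];s=d["scene"]
T=lambda u,v:(u/5+380,v/5+140)
S=lambda u,v:(u/5+170,v/5+150)
L=onz(t,T(111,299),.13);R=onz(t,T(432,207),.13);c=(L+R)/2;v=L-R
print(L,R,c,np.linalg.norm(v),"yaw x", np.degrees(np.arctan2(-v[0],v[1])))
a=onz(t,T(278,285),.138);b=onz(t,T(318,415),.138);e=a-b;print(a,b,np.degrees(np.arctan2(e[1],e[0])))
o=tri(ray(t,T(474,195)),ray(s,S(88,298)));print("oiler",o,proj(t,o),proj(s,o))
yaw=np.arctan2(-v[0],v[1]);y=np.array([-np.sin(yaw),np.cos(yaw),0])
r=o-c;print("ang",np.degrees(np.arctan2(-r@y,o[2]-.13)),np.hypot(r@y,o[2]-.13), r@np.array([np.cos(yaw),np.sin(yaw),0]))
print("c proj scene",(proj(s,c)-[170,150])*5)
E
```

```text
[ 0.56407631 -0.17344395  0.13      ] [ 0.60939673 -0.32126154  0.13      ] [ 0.58673652 -0.24735275  0.13      ] 0.1546091237664342 yaw x 17.04537638638511
[ 0.5706827  -0.24751843  0.138     ] [ 0.51201806 -0.26400469  0.138     ] 15.69671089979485
oiler [ 0.60988731 -0.33019088  0.15685762] [474.72687371 179.03959917] [187.53092835 209.58303396]
ang 72.6537690306483 0.09008236094420703 -0.0021484161863000494
c proj scene [257.38151097 351.76297122]
```

```bash
cat >> h.py <<'E'
from scipy.spatial.transform import Rotation as Ro
C=np.array([.587,-.247,.13]);YAW=np.radians(16.4)
def target(phi,r,C=None,YAW=None):
    g=globals();C=g["C"] if C is None else C;YAW=g["YAW"] if YAW is None else YAW
    xm=np.array([np.cos(YAW),np.sin(YAW),0]);ym=np.array([-np.sin(YAW),np.cos(YAW),0]);p=np.radians(phi)
    u=np.cos(p)*np.array([0,0,1])-np.sin(p)*ym
    return C+r*u,np.column_stack([np.cross(xm,-u),xm,-u])
def rel(s,p,R):
    R0=Ro.from_euler("xyz",s["tool_rot"]).as_matrix()
    return np.round(R0.T@(p-s["position"]),4),np.round(Ro.from_matrix(R0.T@R).as_rotvec(degrees=True),2)
E
python3 - <<'E'
from h import *
from workcell import bot
s=bot.observe()
p,R=target(0,.22);print(p,rel(s,p,R))
p,R=target(37,.2);print(p,rel(s,p,R))
E
```

```text
[ 0.587 -0.247  0.35 ] (array([ 0.5108, -0.2445, -0.119 ]), array([-5.000e-02, -4.000e-02, -9.255e+01]))
[ 0.62098347 -0.36246591  0.2897271 ] (array([ 0.5162, -0.1242, -0.0588]), array([ 29.74,  28.44, -89.02]))
```

Call:
{"fn": "apply_moves", "kwargs": {"commands": [{"travel":[0,0,-0.05],"twist":[0,0,0],"claw":0.085},{"travel":[0,0,-0.1],"twist":[0,0,-5],"claw":0.085},{"travel":[0.04,-0.02,-0.12],"twist":[0,0,-13],"claw":0.085},{"travel":[0.08,-0.04,-0.12],"twist":[0,0,-21],"claw":0.085},{"travel":[0.12,-0.06,-0.12],"twist":[0,0,-29],"claw":0.085},{"travel":[0.16,-0.08,-0.12],"twist":[0,0,-37],"claw":0.085},{"travel":[0.2,-0.1,-0.12],"twist":[0,0,-45],"claw":0.085},{"travel":[0.24,-0.12,-0.12],"twist":[0,0,-53],"claw":0.085},{"travel":[0.28,-0.14,-0.12],"twist":[0,0,-61],"claw":0.085},{"travel":[0.32,-0.16,-0.12],"twist":[0,0,-69],"claw":0.085}]}}

```text
clock: 1.1
position: [0.423, -0.3735, 0.3512]
tool_rot: [-3.141, -0.0, 1.452]
force: [0.8, -0.2, -0.0]
grip_width: 0.0848
```

Run:
```python
from h import *
from workcell import bot
s=bot.observe();print(s["qpos"],s["position"],s["force"])
p,R=target(0,.22);print(p,rel(s,p,R))
p,R=target(37,.2);print(p,rel(s,p,R))
```

```text
[ 0.91610317  0.34095562 -0.40138186  1.58605688  0.13851107  1.24298956
  0.37153773] [ 0.42303249 -0.37345507  0.35122975] [ 0.79298704 -0.17974564 -0.01873661]
[ 0.587 -0.247  0.35 ] (array([0.1451, 0.1478, 0.0012]), array([-1.000e-02, -0.000e+00, -2.323e+01]))
[ 0.62098347 -0.36246591  0.2897271 ] (array([0.0344, 0.1953, 0.0615]), array([  7.49,  36.48, -22.42]))
```

Call:
{"fn": "apply_moves", "kwargs": {"commands": [{"travel":[0.017,0.045,0.0],"twist":[1.2,6,-3.7],"claw":0.085},{"travel":[0.022,0.08,0.0],"twist":[2.4,12,-7.5],"claw":0.085},{"travel":[0.026,0.12,0.015],"twist":[3.7,18,-11],"claw":0.085},{"travel":[0.03,0.16,0.03],"twist":[5,24,-15],"claw":0.085},{"travel":[0.034,0.195,0.045],"twist":[6.2,30,-18.5],"claw":0.085},{"travel":[0.0344,0.1953,0.0615],"twist":[7.5,36.5,-22.4],"claw":0.085},{"travel":[0.0344,0.1953,0.0615],"twist":[7.5,36.5,-22.4],"claw":0.06},{"travel":[0.0344,0.1953,0.0615],"twist":[7.5,36.5,-22.4],"claw":0.06},{"travel":[0.0344,0.1953,0.0615],"twist":[7.5,36.5,-22.4],"claw":0.06}]}}

```text
clock: 2.0
position: [0.6177, -0.3623, 0.2893]
tool_rot: [3.138, -0.641, 1.851]
force: [-0.3, 0.4, 1.3]
grip_width: 0.0599
```

Run:
```python
from h import *
from workcell import bot
import pickle
s=bot.observe();print(s["clock"],s["qpos"],s["position"],s["force"],s["grip_width"])
f=bot.grab_frame("wrist");pickle.dump((s,f),open("w1.pkl","wb"))
cv2.imwrite("pics/w1.png",f["frame"]);print(np.round(f["tool_from_camera"],3))
p,R=target(37,.2);print(p,rel(s,p,R))
p,R=target(37,.05);print(p,rel(s,p,R))
```

```text
2.0 [ 0.72424107  1.01835754 -0.34746648  0.6676074  -0.17358853  1.93304886
  0.72214237] [ 0.61765784 -0.36229614  0.28927679] [-0.25595352  0.3563147   1.27893848] 0.05989641859039465
[[ 0.001  0.949  0.316  0.08 ]
 [ 1.    -0.001  0.    -0.001]
 [ 0.     0.316 -0.949 -0.144]
 [ 0.     0.     0.     1.   ]]
[ 0.62098347 -0.36246591  0.2897271 ] (array([-0.0006,  0.0032, -0.001 ]), array([ 0.4 ,  0.3 , -0.28]))
[ 0.59549587 -0.27586648  0.16993178] (array([0.0002, 0.0021, 0.149 ]), array([ 0.4 ,  0.3 , -0.28]))
```

View pics/w1.png

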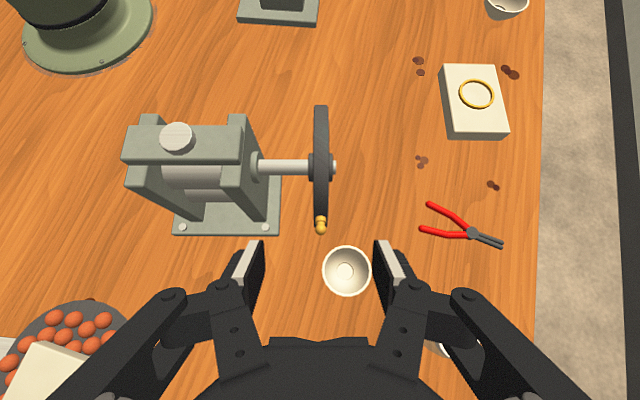

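The wrist view shows the wheel edge-on at column 321, midway between the fingertips (about 258 and 380), with the oiler at (321,225). Joint 6 is at its limit at 37° of tilt, so I'll use less tilt and turn the wheel in two strokes.

Run:
```python
from h import *
from workcell import bot
s=bot.observe();print(s["qpos"])
for ph,r in((18,.15),(18,.05)):
  p,R=target(ph,r);print(p,rel(s,p,R))
```

```text
[ 0.72473928  1.01653778 -0.34836334  0.66768921 -0.17356349  1.93300277
  0.72217959]
[ 0.60008725 -0.29146665  0.27265848] (array([0.0478, 0.0025, 0.058 ]), array([  0.43, -18.64,  -0.3 ]))
[ 0.59136242 -0.26182222  0.17755283] (array([0.0158, 0.0018, 0.1527]), array([  0.43, -18.64,  -0.3 ]))
```

Call:
{"fn": "apply_moves", "kwargs": {"commands": [{"travel":[0.02,0.001,0.0],"twist":[0.2,-7,-0.1],"claw":0.06},{"travel":[0.04,0.002,0.03],"twist":[0.4,-14,-0.3],"claw":0.06},{"travel":[0.0478,0.0025,0.058],"twist":[0.4,-18.6,-0.3],"claw":0.06},{"travel":[0.0478,0.0025,0.058],"twist":[0.4,-18.6,-0.3],"claw":0.06},{"travel":[0.0478,0.0025,0.058],"twist":[0.4,-18.6,-0.3],"claw":0.06}]}}

```text
clock: 2.55
position: [0.5999, -0.2894, 0.2742]
tool_rot: [3.139, -0.314, 1.861]
force: [0.3, -1.2, 1.2]
grip_width: 0.0599
```

Run:
```python
from h import *
from workcell import bot
s=bot.observe();print(s["qpos"],s["qd"].round(3))
for ph,r in((18,.15),(18,.05)):
  p,R=target(ph,r);print(p,rel(s,p,R))
f=bot.grab_frame("wrist");cv2.imwrite("pics/w2.png",f["frame"])
```

```text
[ 0.64257282  0.70827029 -0.32146964  1.20652606 -0.03996356  1.44754421
  0.67282203] [ 0.026  0.059  0.029 -0.097 -0.015  0.054  0.017]
[ 0.60008725 -0.29146665  0.27265848] (array([-0.0024, -0.0004,  0.0008]), array([0.06, 0.03, 0.2 ]))
[ 0.59136242 -0.26182222  0.17755283] (array([-0.0024, -0.0005,  0.1008]), array([0.06, 0.03, 0.2 ]))
```

View pics/w2.png

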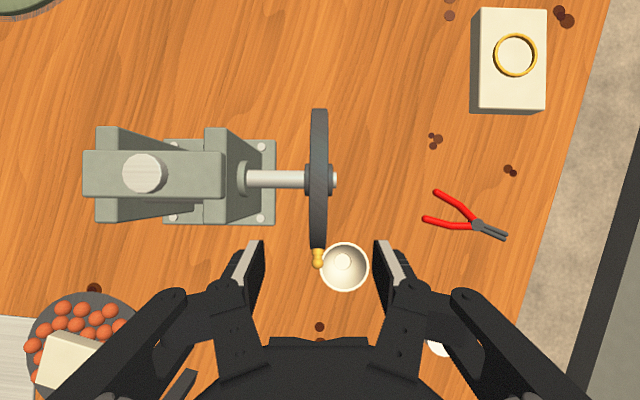

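The wheel is vertical in the image at columns 318–320, between the fingers, so I'll descend and pinch.

Call:
{"fn": "apply_moves", "kwargs": {"commands": [{"travel":[-0.001,0,0.03],"twist":[0,0,0],"claw":0.06},{"travel":[-0.002,0,0.06],"twist":[0,0,0],"claw":0.06},{"travel":[-0.002,0,0.08],"twist":[0,0,0],"claw":0.06},{"travel":[-0.002,0,0.1],"twist":[0,0,0],"claw":0.06},{"travel":[-0.002,0,0.1],"twist":[0,0,0],"claw":0.06},{"travel":[-0.002,0,0.1],"twist":[0,0,0],"claw":0.06}]}}

```text
clock: 3.2
position: [0.5923, -0.2645, 0.1756]
tool_rot: [3.142, -0.317, 1.856]
force: [-0.1, 0.3, 0.2]
grip_width: 0.0598
```

Run:
```python
from h import *
from workcell import bot
s=bot.observe();print(s["qpos"],s["force"])
for ph,r in((18,.05),(-27,.05)):
  p,R=target(ph,r);print(p,rel(s,p,R))
f=bot.grab_frame("wrist");cv2.imwrite("pics/w3.png",f["frame"])
```

```text
[ 0.63193771  0.76143522 -0.32443421  1.36842509 -0.02971148  1.23556672
  0.66860571] [-0.09179813  0.31778981  0.24427542]
[ 0.59136242 -0.26182222  0.17755283] (array([ 0.0033, -0.0001, -0.001 ]), array([ 0.03, -0.18, -0.07]))
[ 0.58059098 -0.22522403  0.17455033] (array([ 0.0386, -0.0002,  0.0138]), array([ -0.  , -45.18,  -0.08]))
```

View pics/w3.png

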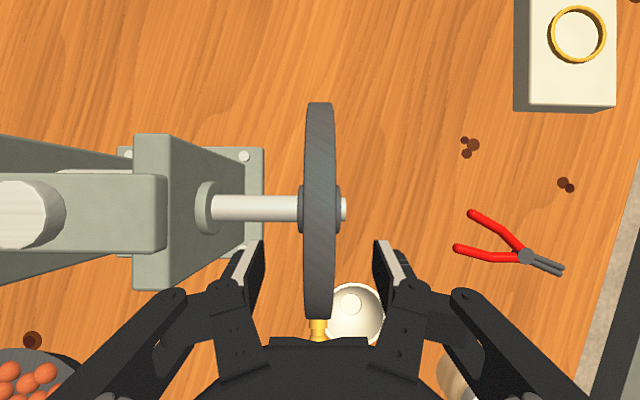

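Call:
{"fn": "apply_moves", "kwargs": {"commands": [{"travel":[0.003,0,-0.001],"twist":[0,0,0],"claw":0.03},{"travel":[0.003,0,-0.001],"twist":[0,0,0],"claw":0.03},{"travel":[0.003,0,-0.001],"twist":[0,0,0],"claw":0.01},{"travel":[0.003,0,-0.001],"twist":[0,0,0],"claw":0.01},{"travel":[0.003,0,-0.001],"twist":[0,0,0],"claw":0.01},{"travel":[0.003,0,-0.001],"twist":[0,0,0],"claw":0.01}], "force": 40}}

```text
clock: 3.85
position: [0.5916, -0.261, 0.1769]
tool_rot: [3.141, -0.317, 1.857]
force: [1.2, -0.6, 6.3]
grip_width: 0.0153
```

Run:
```python
from h import *
from workcell import bot
s=bot.observe();print(s["qpos"],s["force"],s["grip_width"])
for ph in (18,10,2,-6,-14,-20,-24):
  p,R=target(ph,.05);print(ph,rel(s,p,R))
```

```text
[ 0.62920686  0.75636765 -0.32510049  1.37505277 -0.03156262  1.23321625
  0.66604054] [ 1.16781059 -0.62363593  6.27523826] 0.015310181743922869
18 (array([-0.0005, -0.0004, -0.0008]), array([ 0.02, -0.19, -0.03]))
10 (array([ 0.0064, -0.0004, -0.0003]), array([ 0.02, -8.19, -0.03]))
2 (array([ 0.0133, -0.0004,  0.0012]), array([  0.02, -16.19,  -0.03]))
-6 (array([ 0.0198, -0.0004,  0.0036]), array([ 2.000e-02, -2.419e+01, -3.000e-02]))
-14 (array([ 0.026 , -0.0004,  0.0069]), array([ 2.000e-02, -3.219e+01, -3.000e-02]))
-20 (array([ 0.0302, -0.0004,  0.0099]), array([ 1.000e-02, -3.819e+01, -3.000e-02]))
-24 (array([ 0.0329, -0.0004,  0.0121]), array([ 1.000e-02, -4.219e+01, -3.000e-02]))
```

Call:
{"fn": "apply_moves", "kwargs": {"commands": [{"travel":[0.0035,0,0],"twist":[0,-4,0],"claw":0.01},{"travel":[0.007,0,0.0003],"twist":[0,-8,0],"claw":0.01},{"travel":[0.0105,0,0.001],"twist":[0,-12,0],"claw":0.01},{"travel":[0.0138,0,0.002],"twist":[0,-16,0],"claw":0.01},{"travel":[0.017,0,0.003],"twist":[0,-20,0],"claw":0.01},{"travel":[0.0203,0,0.0044],"twist":[0,-24,0],"claw":0.01},{"travel":[0.0203,0,0.0044],"twist":[0,-24,0],"claw":0.01},{"travel":[0.0203,0,0.0044],"twist":[0,-24,0],"claw":0.01}]}}

```text
clock: 4.65
position: [0.5859, -0.2407, 0.1797]
tool_rot: [3.141, 0.102, 1.858]
force: [-3.2, 0.9, 14.1]
grip_width: 0.0153
```

Run:
```python
from h import *
from workcell import bot
s=bot.observe();print(s["qpos"],s["force"],s["grip_width"])
for ph in (-6,-10,-14,-18,-22,-26,-30,-34):
  p,R=target(ph,.05);print(ph,rel(s,p,R))
f=bot.grab_frame("wrist");cv2.imwrite("pics/w4.png",f["frame"])
```

```text
[ 0.37543065  0.56466883 -0.18202096  1.6785713   0.24424932  0.8697866
  0.35590409] [-3.17306025  0.93196063 14.09093611] 0.01527332204196459
-6 (array([-0.0012, -0.0007,  0.0001]), array([ 0.03, -0.15,  0.04]))
-10 (array([ 0.0023, -0.0007,  0.0002]), array([ 0.03, -4.15,  0.04]))
-14 (array([ 0.0058, -0.0007,  0.0006]), array([ 0.04, -8.15,  0.04]))
-18 (array([ 0.0092, -0.0007,  0.0012]), array([  0.04, -12.15,   0.03]))
-22 (array([ 0.0126, -0.0007,  0.002 ]), array([  0.04, -16.15,   0.03]))
-26 (array([ 0.0159, -0.0007,  0.0031]), array([  0.04, -20.15,   0.03]))
-30 (array([ 0.0191, -0.0007,  0.0044]), array([  0.04, -24.15,   0.03]))
-34 (array([ 0.0223, -0.0007,  0.006 ]), array([  0.04, -28.15,   0.03]))
```

View pics/w4.png

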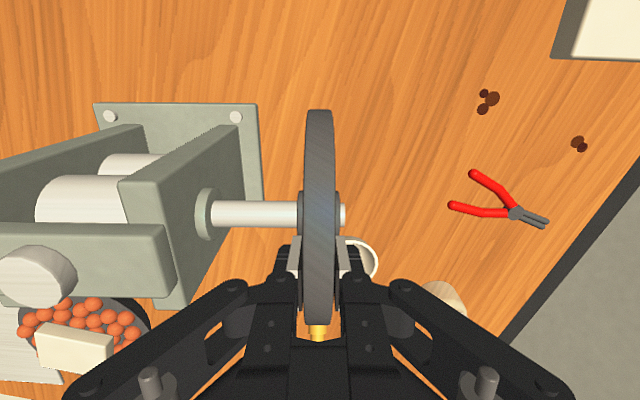

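The wheel turns with the grip: the oiler stays at (318,330) in the tool's view. I'll continue the stroke.

Call:
{"fn": "apply_moves", "kwargs": {"commands": [{"travel":[0.0035,0,-0.001],"twist":[0,-4,0],"claw":0.01},{"travel":[0.007,0,-0.0007],"twist":[0,-8,0],"claw":0.01},{"travel":[0.0105,0,0],"twist":[0,-12,0],"claw":0.01},{"travel":[0.0138,0,0.001],"twist":[0,-16,0],"claw":0.01},{"travel":[0.017,0,0.002],"twist":[0,-20,0],"claw":0.01},{"travel":[0.02,0,0.0034],"twist":[0,-24,0],"claw":0.01},{"travel":[0.02,0,0.0034],"twist":[0,-24,0],"claw":0.01},{"travel":[0.02,0,0.0034],"twist":[0,-24,0],"claw":0.01}]}}

```text
clock: 5.5
position: [0.5804, -0.2211, 0.1735]
tool_rot: [-3.141, 0.52, 1.859]
force: [-3.5, 6.9, 11.7]
grip_width: 0.015
```

Run:
```python
from h import *
from workcell import bot
s=bot.observe();print(s["qpos"],s["force"],s["grip_width"])
for ph in (-30,-34,-38,-42,-46,-50):
  p,R=target(ph,.05);print(ph,rel(s,p,R))
f=bot.grab_frame("scene");cv2.imwrite("pics/s5.png",cv2.resize(f["frame"][110:260,150:310],None,fx=4,fy=4,interpolation=cv2.INTER_CUBIC))
```

```text
[-0.08081049  0.52590244  0.12430222  1.9256973   0.74366786  0.6650775
 -0.27963058] [-3.53645868  6.90009398 11.73983776] 0.014952754404201421
-30 (array([-0.0014, -0.001 ,  0.001 ]), array([ 0.03, -0.2 ,  0.09]))
-34 (array([ 0.0021, -0.001 ,  0.0012]), array([ 0.03, -4.2 ,  0.08]))
-38 (array([ 0.0055, -0.001 ,  0.0016]), array([ 0.04, -8.2 ,  0.08]))
-42 (array([ 0.009 , -0.001 ,  0.0022]), array([  0.04, -12.2 ,   0.08]))
-46 (array([ 0.0124, -0.0009,  0.003 ]), array([  0.04, -16.2 ,   0.08]))
-50 (array([ 0.0157, -0.0009,  0.0041]), array([  0.04, -20.2 ,   0.08]))
```

View pics/s5.png

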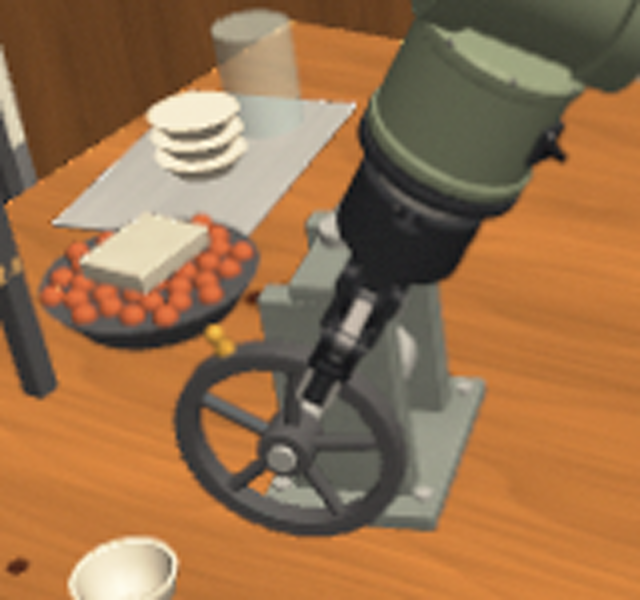

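The oiler is now at about (218,338) in the crop, roughly 25° from the top. The joints have margin, so I'll continue with the same grip.

Call:
{"fn": "apply_moves", "kwargs": {"commands": [{"travel":[0.0035,0,0],"twist":[0,-4,0],"claw":0.01},{"travel":[0.007,0,0.0003],"twist":[0,-8,0],"claw":0.01},{"travel":[0.0105,0,0.001],"twist":[0,-12,0],"claw":0.01},{"travel":[0.0138,0,0.002],"twist":[0,-16,0],"claw":0.01},{"travel":[0.0138,0,0.002],"twist":[0,-16,0],"claw":0.01},{"travel":[0.0138,0,0.002],"twist":[0,-16,0],"claw":0.01}]}}

```text
clock: 6.15
position: [0.5773, -0.2101, 0.1646]
tool_rot: [-3.14, 0.799, 1.86]
force: [-7.6, 13.9, 15.9]
grip_width: 0.0151
```

Run:
```python
from h import *
from workcell import bot
import pickle
s=bot.observe();print(s["qpos"],s["force"],s["grip_width"])
for ph in (-46,-50,-54,-58):
  p,R=target(ph,.05);print(ph,rel(s,p,R))
d={}
for n in("scene","top"):
  f=bot.grab_frame(n);d[n]=f
pickle.dump(d,open("f6.pkl","wb"))
a=d["scene"]["frame"][150:260,170:290];b=d["top"]["frame"][140:250,380:510]
cv2.imwrite("pics/s6.png",np.hstack([cv2.resize(x[:110,:120],None,fx=3.3,fy=3.3,interpolation=cv2.INTER_CUBIC) for x in(a,b)]))
```

```text
[-0.38453299  0.6300048   0.32581283  2.03649075  1.0999216   0.68308892
 -0.78694154] [-7.58331198 13.8751871  15.87230916] 0.015108790097469313
-46 (array([-0.0016, -0.0012,  0.0014]), array([ 0.06, -0.2 ,  0.12]))
-50 (array([ 0.0018, -0.0011,  0.0016]), array([ 0.06, -4.2 ,  0.12]))
-54 (array([ 0.0053, -0.0011,  0.0019]), array([ 0.07, -8.2 ,  0.12]))
-58 (array([ 0.0087, -0.0011,  0.0026]), array([  0.07, -12.2 ,   0.12]))
```

View pics/s6.png

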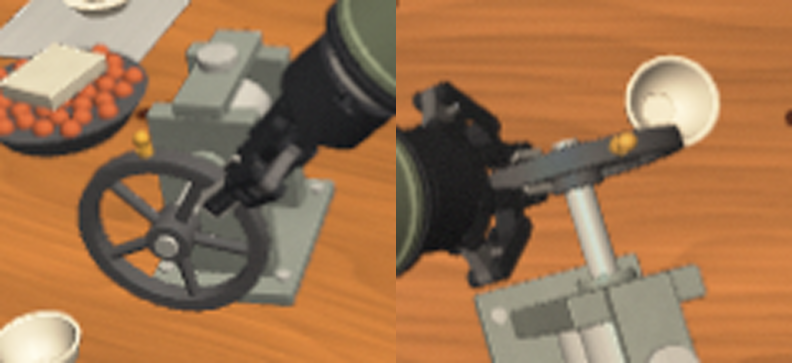

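```bash
cat >> h.py <<'E'
def brass(f,box):
    x0,y0,x1,y1=box;hsv=cv2.cvtColor(f["frame"][y0:y1,x0:x1],cv2.COLOR_BGR2HSV)
    m=cv2.inRange(hsv,(19,110,90),(32,255,255));n,l,st,ce=cv2.connectedComponentsWithStats(m)
    if n<2:return None
    i=1+np.argmax(st[1:,4]);return ce[i]+[x0,y0],st[i,4]
def ang(X):
    ym=np.array([-np.sin(YAW),np.cos(YAW),0]);xm=np.array([np.cos(YAW),np.sin(YAW),0]);r=X-C
    return np.degrees(np.arctan2(-r@ym,r[2])).round(2),np.hypot(r@ym,r[2]).round(4),(r@xm).round(4)
def plane(f,uv,off=0):
    xm=np.array([np.cos(YAW),np.sin(YAW),0]);o,d=ray(f,uv);return o+d*((C+off*xm-o)@xm)/(d@xm)
def measure(d,sb=(180,170,240,215),tb=(400,150,490,205)):
    s=brass(d["scene"],sb);t=brass(d["top"],tb);print("px",s,t)
    X=tri(ray(d["scene"],s[0]),ray(d["top"],t[0]));print("tri",X,ang(X),"reproj",proj(d["scene"],X)-s[0],proj(d["top"],X)-t[0])
    print("plane scene",ang(plane(d["scene"],s[0])))
E
python3 - <<'E'
from h import *
import pickle
for n in("f0","f6"): measure(pickle.load(open(n+".pkl","rb")))
E
```

```text
px (array([190.58823529, 209.52941176]), np.int32(17)) (array([469.        , 179.54545455]), np.int32(11))
tri [ 0.60899784 -0.3182323   0.15930061] (np.float64(68.54), np.float64(0.0801), np.float64(0.001)) reproj [0.72436827 0.17168603] [ 0.76009452 -0.41339195]
plane scene (np.float64(69.41), np.float64(0.0822), np.float64(-0.0))
px (array([212.9, 192.3]), np.int32(10)) (array([449.25, 182.  ]), np.int32(4))
tri [ 0.59037865 -0.2534504   0.21764601] (np.float64(4.66), np.float64(0.0879), np.float64(0.0014)) reproj [-0.15131092 -0.03533907] [-0.16273481  0.08467428]
plane scene (np.float64(4.92), np.float64(0.0869), np.float64(0.0))
```

Call:
{"fn": "apply_moves", "kwargs": {"commands": [{"travel":[0.002,0,-0.001],"twist":[0,-2.5,0],"claw":0.01},{"travel":[0.0042,0,-0.0008],"twist":[0,-5,0],"claw":0.01},{"travel":[0.0042,0,-0.0008],"twist":[0,-5,0],"claw":0.01},{"travel":[0.0042,0,-0.0008],"twist":[0,-5,0],"claw":0.01}]}}

```text
clock: 6.65
position: [0.5766, -0.2076, 0.1619]
tool_rot: [-3.141, 0.886, 1.859]
force: [5.3, -0.1, -1.0]
grip_width: 0.0149
```

Run:
```python
from h import *
from workcell import bot
import pickle
s=bot.observe();print(s["qpos"],s["force"],s["grip_width"])
for ph in (-50,-52): print(ph,rel(s,*target(ph,.05)))
d={n:bot.grab_frame(n) for n in("scene","top","wrist")}
pickle.dump((s,d),open("f7.pkl","wb"));measure(d)
a=d["scene"]["frame"][150:260,170:290];b=d["top"]["frame"][140:250,380:500]
cv2.imwrite("pics/s7.png",np.hstack([cv2.resize(x,None,fx=3.3,fy=3.3,interpolation=cv2.INTER_CUBIC) for x in(a,b)]))
cv2.imwrite("pics/w7.png",d["wrist"]["frame"])
```

```text
[-0.45417055  0.68016194  0.36440694  2.05794071  1.18309347  0.7162774
 -0.92483219] [ 5.28500468 -0.14052319 -1.0068764 ] 0.014878835156517865
-50 (array([-0.0017, -0.0011,  0.0017]), array([0.05, 0.79, 0.07]))
-52 (array([ 0.    , -0.0011,  0.0017]), array([ 0.05, -1.21,  0.07]))
px (array([216.  , 192.25]), np.int32(16)) (array([446., 183.]), np.int32(5))
tri [ 0.58794321 -0.24628756  0.21815295] (np.float64(-0.27), np.float64(0.0882), np.float64(0.0011)) reproj [-0.24196552 -0.05567568] [-0.26022765  0.1342205 ]
plane scene (np.float64(-0.32), np.float64(0.0872), np.float64(-0.0))
```

View pics/s7.png

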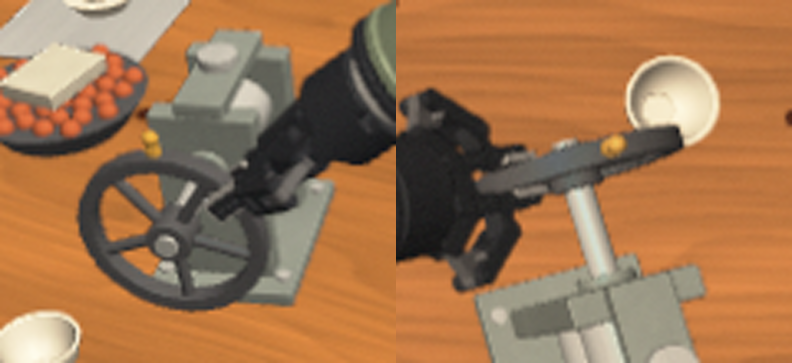

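View pics/w7.png

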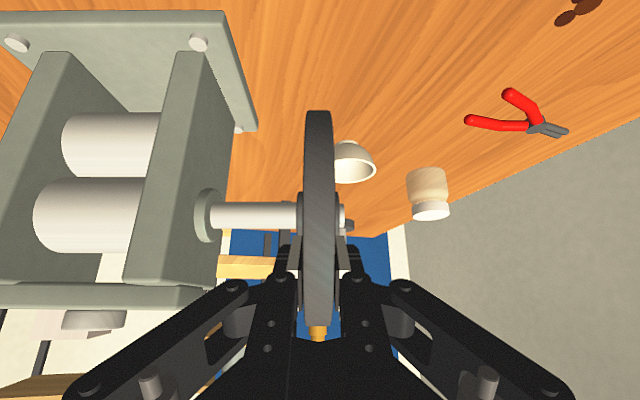

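By both cameras the oiler is within about 1–2° of the top. I'll release, back out radially, and check with a close wrist view.

Call:
{"fn": "apply_moves", "kwargs": {"commands": [{"travel":[0,0,0],"twist":[0,0,0],"claw":0.03},{"travel":[0,0,0],"twist":[0,0,0],"claw":0.06},{"travel":[0,0,0],"twist":[0,0,0],"claw":0.06},{"travel":[0,0,0],"twist":[0,0,0],"claw":0.06},{"travel":[0,0,-0.03],"twist":[0,0,0],"claw":0.06},{"travel":[0,0,-0.06],"twist":[0,0,0],"claw":0.06},{"travel":[0,0,-0.1],"twist":[0,0,0],"claw":0.06},{"travel":[0,0,-0.12],"twist":[0,0,0],"claw":0.06},{"travel":[0,0,-0.12],"twist":[0,0,0],"claw":0.06}]}}

```text
clock: 7.7
position: [0.5501, -0.1169, 0.239]
tool_rot: [3.139, 0.885, 1.858]
force: [0.5, -0.5, -0.1]
grip_width: 0.0599
```

Run:
```python
from h import *
from workcell import bot
s=bot.observe();print(s["qpos"],s["force"],s["grip_width"],s["position"])
d={n:bot.grab_frame(n) for n in("scene","top","wrist")};measure(d)
for ph,r in((-40,.24),(-15,.24),(-15,.2)): print(ph,r,rel(s,*target(ph,r)))
cv2.imwrite("pics/w8.png",d["wrist"]["frame"])
```

```text
[-0.6033975   0.50497959  0.29829269  2.05147309  0.98230112  0.94655441
 -0.78886736] [ 0.45231229 -0.47575837 -0.08747493] 0.05992105225530005 [ 0.55011938 -0.11687052  0.2390061 ]
px (array([215.58333333, 191.91666667]), np.int32(12)) (array([446.4, 182.8]), np.int32(5))
tri [ 0.58825736 -0.24693745  0.21912412] (np.float64(0.19), np.float64(0.0891), np.float64(0.0012)) reproj [-0.19162605 -0.04419624] [-0.20613967  0.10652354]
plane scene (np.float64(0.26), np.float64(0.0882), np.float64(-0.0))
-40 0.24 (array([-0.0459, -0.0012, -0.0621]), array([ 0.18, 10.7 ,  0.03]))
-15 0.24 (array([-0.1414, -0.0013, -0.0212]), array([ 0.17, 35.7 ,  0.07]))
-15 0.2 (array([-0.118 , -0.0014,  0.0113]), array([ 0.17, 35.7 ,  0.07]))
```

View pics/w8.png

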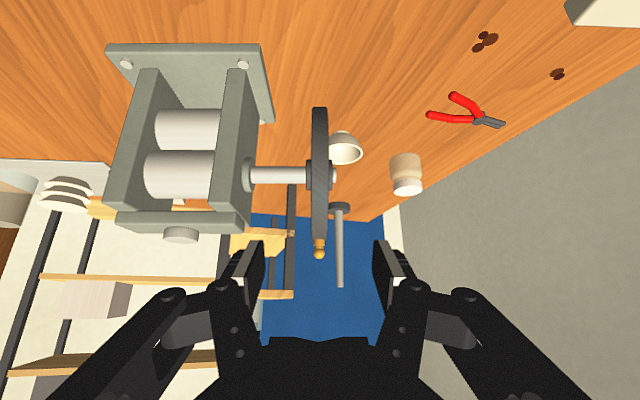

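Run:
```python
from h import *
from workcell import bot
s=bot.observe()
p,R=target(0,.22);print(rel(s,p-.05*R[:,0],R)); p,R=target(-30,.22);print(rel(s,p,R))
```

```text
(array([-0.2026,  0.0003,  0.0703]), array([-9.000e-02,  5.079e+01, -1.000e-02]))
(array([-0.0786,  0.0002, -0.035 ]), array([-9.000e-02,  2.079e+01,  1.000e-02]))
```

Call:
{"fn": "apply_moves", "kwargs": {"commands": [{"travel":[-0.03,0,-0.035],"twist":[0,7,0],"claw":0.06},{"travel":[-0.055,0,-0.035],"twist":[0,14,0],"claw":0.06},{"travel":[-0.0786,0,-0.035],"twist":[0,21,0],"claw":0.06},{"travel":[-0.11,0,-0.015],"twist":[0,28,0],"claw":0.06},{"travel":[-0.14,0,0.01],"twist":[0,35,0],"claw":0.06},{"travel":[-0.165,0,0.035],"twist":[0,42,0],"claw":0.06},{"travel":[-0.19,0,0.055],"twist":[0,48,0],"claw":0.06},{"travel":[-0.2026,0,0.0703],"twist":[0,50.8,0],"claw":0.06},{"travel":[-0.2026,0,0.0703],"twist":[0,50.8,0],"claw":0.06},{"travel":[-0.2026,0,0.0703],"twist":[0,50.8,0],"claw":0.06}]}}

```text
clock: 8.85
position: [0.6, -0.297, 0.3482]
tool_rot: [-3.138, -0.001, 1.852]
force: [0.4, 0.9, -0.2]
grip_width: 0.0598
```

Run:
```python
from h import *
from workcell import bot
import pickle
s=bot.observe();print(s["position"],s["tool_rot"],s["qd"].round(3))
f=bot.grab_frame("wrist");g=bot.grab_frame("scene");t=bot.grab_frame("top");pickle.dump((s,f,g,t),open("w9.pkl","wb"))
cv2.imwrite("pics/w9.png",f["frame"])
cv2.imwrite("pics/s9.png",cv2.resize(g["frame"][150:260,170:290],None,fx=5,fy=5,interpolation=cv2.INTER_CUBIC))
```

```text
[ 0.60000899 -0.29695966  0.34822163] [-3.13795213e+00 -9.66740376e-04  1.85229527e+00] [-0.057 -0.035 -0.018  0.029  0.003 -0.007 -0.01 ]
```

View pics/w9.png

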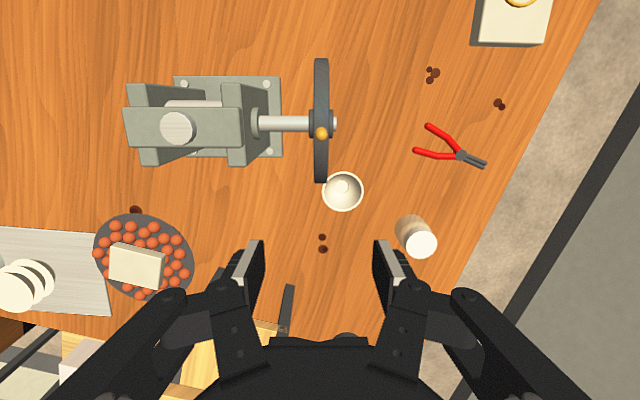

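View pics/s9.png

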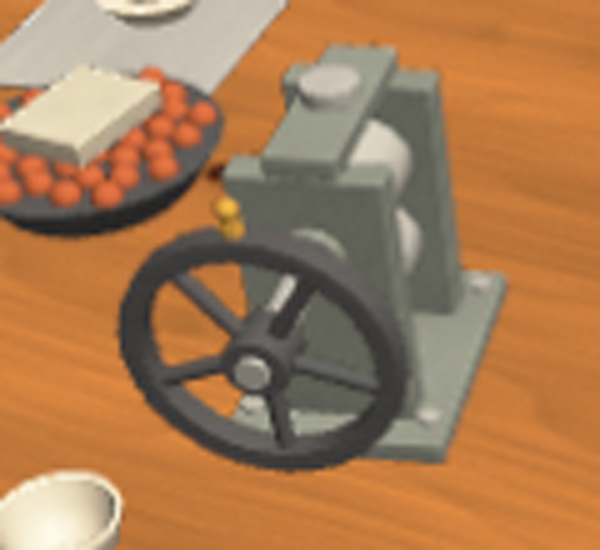

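The wrist view from above shows the oiler at (321,133) over the axle and the wheel spanning rows 58–183. The scene view shows it upright at crop pixel (228,208). I'll compute the angle more precisely from this view.

```bash
python3 - <<'E'
from h import *
import pickle
s,f,g,t=pickle.load(open("w9.pkl","rb"))
P=np.eye(4);P[:3,:3]=Ro.from_euler("xyz",s["tool_rot"]).as_matrix();P[:3,3]=s["position"];P=P@f["tool_from_camera"]
im=f["frame"].astype(float)
pr=im[:,317:325,2].mean(1)  # red: wood high, wheel low
print(pr[52:66].round(),pr[176:190].round())
def cross(lo,hi,up):
    m=(pr[lo-4:lo].mean()+0)/1
def edge(a,b):
    seg=pr[a:b];d=np.abs(np.diff(seg));i=np.arange(a,b-1)+.5;d[d<12]=0;return (i*d).sum()/d.sum()
e1,e2=edge(52,66),edge(176,190)
hsv=cv2.cvtColor(f["frame"][110:155,305:340],cv2.COLOR_BGR2HSV);m=cv2.inRange(hsv,(17,110,60),(34,255,255))
M=cv2.moments(m,True);bu=np.array([M["m10"]/M["m00"]+305,M["m01"]/M["m00"]+110]);bb=cv2.boundingRect(m);print(e1,e2,"brass",bu,bb,M["m00"])
ym=np.array([-np.sin(YAW),np.cos(YAW),0])
q=lambda uv:(lambda d:np.array([d@ym,d[2]])/np.hypot(d@ym,d[2]))(ray(f,uv,P)[1])
cam=np.array([(P[:3,3]-C)@ym,P[2,3]])
b=q((321,e1))+q((321,e2));yc=cam[0]+b[0]*(.13-cam[1])/b[1];print("cam",cam,"centre y off",yc, "half ang -> dist",.075/np.sin(np.arccos(q((321,e1))@q((321,e2)))/2),np.hypot(cam[0]-yc,cam[1]-.13))
for uv,z in((bu,.217),((321,133),.22)):
    d=q(uv);y=cam[0]+d[0]*(z-cam[1])/d[1];print("oiler y",y,"ang rel centre est",np.degrees(np.arctan2(-(y-yc),z-.13)),"rel C",np.degrees(np.arctan2(-y,z-.13)))
measure({"scene":g,"top":t})
# ellipse tangents, scene: fit
E
python3 - <<'E'
import pickle,cv2,sys
sys.path.insert(0,".")
s,f,g,t=pickle.load(open("w9.pkl","rb"))
cv2.imwrite("pics/w9c.png",cv2.resize(f["frame"][50:190,270:370],None,fx=4.2,fy=4.2,interpolation=cv2.INTER_NEAREST))
E
```

```text
[226. 226. 226. 225. 230. 238.  92.  88.  98. 100. 103. 106. 107. 109.] [ 62.  59.  57.  52.  51.  45.  29. 166. 230. 232. 228. 229. 229. 229.]
57.5 182.72119815668202 brass [320.62411348 133.5035461 ] (10, 17, 13, 14) 141.0
cam [0.02800294 0.49145069] centre y off 0.0016731717991525022 half ang -> dist 0.3644886756824071 0.36240841664397055
oiler y -0.00158523783776034 ang rel centre est 2.144895407071697 rel C 1.043878020416683
oiler y -0.0007908340084369185 ang rel centre est 1.5682430710558788 rel C 0.5034476092740383
px (array([215.72727273, 191.45454545]), np.int32(11)) (array([446. , 182.5]), np.int32(2))
tri [ 0.58860798 -0.24570263  0.22096439] (np.float64(-0.5), np.float64(0.091), np.float64(0.0019)) reproj [-0.12445765 -0.0286802 ] [-0.13383804  0.06924631]
plane scene (np.float64(-0.13), np.float64(0.0895), np.float64(-0.0))
```

View pics/w9c.png

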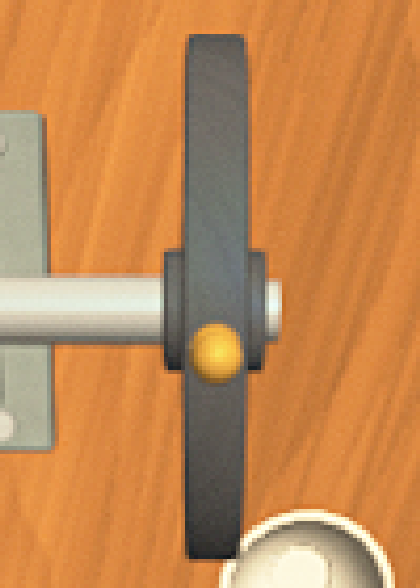

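Run:
```python
from h import *
import pickle
s,f,g,t=pickle.load(open("w9.pkl","rb"))
P=np.eye(4);P[:3,:3]=Ro.from_euler("xyz",s["tool_rot"]).as_matrix();P[:3,3]=s["position"];P=P@f["tool_from_camera"]
ym=np.array([-np.sin(YAW),np.cos(YAW),0]);xm=np.array([np.cos(YAW),np.sin(YAW),0])
im=f["frame"].astype(float)
for u in(290,296,302,306):
    c=im[105:142,u,:];sat=c.max(1)-c.min(1)  # wood saturated, steel grey
    d=np.abs(np.diff(sat));i=np.arange(105,141)+.5;k=sorted(np.argsort(d)[-4:]);m=np.where(sat<60)[0]+105
    rows=(m.min()-.5,m.max()+.5)
    r=[ray(f,(u,x),P)[1] for x in rows];r=[v/np.linalg.norm(v) for v in r];d=r[0]+r[1];o=P[:3,3]
    X=o+d*(.13-o[2])/d[2];print(u,rows,"axle y",(X-C)@ym,"x",(X-C)@xm)
# yaw from rim edges
for u,v in((321,58),(320,182)):print(onz(f,(u,v),.13,P))
X=onz(f,(320.6,133.5),.216,P);print((X-C)@ym,(X-C)@xm)
```

```text
290 (np.float64(115.5), np.float64(131.5)) axle y 0.0014937620088853298 x -0.038125604952878596
296 (np.float64(115.5), np.float64(131.5)) axle y 0.0014608451190873258 x -0.03058444170943489
302 (np.float64(115.5), np.float64(131.5)) axle y 0.0014291481581911105 x -0.023045375657600422
306 (np.float64(115.5), np.float64(131.5)) axle y 0.0014086939298095006 x -0.01802035799263793
[ 0.56627307 -0.17347141  0.13      ]
[ 0.6075969  -0.31902603  0.13      ]
-0.0016895879888901156 -0.00012840482055589164
```

The wrist view measures the axle and rim against each other, and puts the wheel centre 1.5 mm further toward +y than my first estimate. The oiler is therefore still about 2° short. I'll regrip and nudge it.

```bash
sed -i 's/^C=.*/C=np.array([.5865,-.2456,.13]);YAW=np.radians(16.2)/' h.py
python3 - <<'E'
from h import *
from workcell import bot
s=bot.observe();print(s["position"])
for a in((0,.22),(-30,.2),(-30,.15),(-30,.05)): print(a,rel(s,*target(*a)))
E
```

```text
[ 0.60103456 -0.29330676  0.34983024]
(0, 0.22) (array([ 0.0499, -0.0004, -0.0001]), array([-0.09, -0.04,  0.25]))
(-30, 0.2) (array([1.498e-01, 1.000e-04, 4.670e-02]), array([-2.000e-02, -3.004e+01,  2.600e-01]))
(-30, 0.15) (array([0.1248, 0.    , 0.09  ]), array([-2.000e-02, -3.004e+01,  2.600e-01]))
(-30, 0.05) (array([ 7.480e-02, -1.000e-04,  1.766e-01]), array([-2.000e-02, -3.004e+01,  2.600e-01]))
```

```bash
cat > wm.py <<'E'
from h import *
from workcell import bot
def wm(save):
    f=None;s=bot.observe();f=bot.grab_frame("wrist");print("qd",np.abs(s["qd"]).max().round(4),s["clock"],s["position"])
    P=np.eye(4);P[:3,:3]=Ro.from_euler("xyz",s["tool_rot"]).as_matrix();P[:3,3]=s["position"];P=P@f["tool_from_camera"]
    cv2.imwrite(save,f["frame"])
    ym=np.array([-np.sin(YAW),np.cos(YAW),0]);xm=np.array([np.cos(YAW),np.sin(YAW),0]);o=P[:3,3];im=f["frame"].astype(float)
    ys=[]
    for xo in(-.035,-.03,-.025,-.02):
        u,v=proj(f,C+xo*xm,P);u=int(round(u));v=int(v);c=im[v-22:v+22,u];sat=c.max(1)-c.min(1);m=np.where(sat<60)[0]+v-22
        r=[ray(f,(u,x),P)[1] for x in(m.min()-.5,m.max()+.5)];d=sum(a/np.linalg.norm(a) for a in r);X=o+d*(.13-o[2])/d[2];ys.append((X-C)@ym)
    u,v=proj(f,C+[0,0,.086],P).astype(int);hsv=cv2.cvtColor(f["frame"][v-20:v+20,u-12:u+12],cv2.COLOR_BGR2HSV);m=cv2.inRange(hsv,(17,110,60),(34,255,255))
    M=cv2.moments(m,True);b=cv2.boundingRect(m);uv=(M["m10"]/M["m00"]+u-12,M["m01"]/M["m00"]+v-20)
    X=onz(f,uv,.216,P);y=(X-C)@ym;ya=np.mean(ys)
    print("px",uv,b,"axle y",np.round(ys,4),"oiler y",y,"angle",np.degrees(np.arctan2(ya-y,.086)))
    return s
E
python3 -c "
from wm import *
wm('pics/w10.png')"
```

```text
qd 0.0136 9.0 [ 0.60103456 -0.29330676  0.34983024]
px (np.float64(318.5652173913044), np.float64(136.80434782608697)) (7, 17, 12, 14) axle y [ 0.0003 -0.0003 -0.0003 -0.0003] oiler y -0.003344121283903199 angle 2.116624220544076
```

Static again, and the result is the same: +2.1°. I'll regrip at −30° and turn about 2° more.

Call:
{"fn": "apply_moves", "kwargs": {"commands": [{"travel":[0.05,0,0.0],"twist":[0,-8,0.2],"claw":0.06},{"travel":[0.1,0,0.01],"twist":[0,-16,0.2],"claw":0.06},{"travel":[0.14,0,0.03],"twist":[0,-24,0.2],"claw":0.06},{"travel":[0.15,0,0.0467],"twist":[0,-30,0.2],"claw":0.06},{"travel":[0.15,0,0.0467],"twist":[0,-30,0.2],"claw":0.06},{"travel":[0.125,0,0.09],"twist":[0,-30,0.2],"claw":0.06},{"travel":[0.1,0,0.133],"twist":[0,-30,0.2],"claw":0.06},{"travel":[0.0748,0,0.1766],"twist":[0,-30,0.2],"claw":0.06},{"travel":[0.0748,0,0.1766],"twist":[0,-30,0.2],"claw":0.06},{"travel":[0.0748,0,0.1766],"twist":[0,-30,0.2],"claw":0.06}]}}

```text
clock: 10.05
position: [0.5796, -0.2218, 0.1734]
tool_rot: [-3.14, 0.523, 1.855]
force: [1.1, -0.2, 1.0]
grip_width: 0.0602
```

Call:
{"fn": "apply_moves", "kwargs": {"commands": [{"travel":[0,0,0],"twist":[0,0,0],"claw":0.03},{"travel":[0,0,0],"twist":[0,0,0],"claw":0.03},{"travel":[0,0,0],"twist":[0,0,0],"claw":0.03}]}}

```text
clock: 10.35
position: [0.5804, -0.2218, 0.175]
tool_rot: [3.139, 0.523, 1.853]
force: [-0.3, 0.0, 0.2]
grip_width: 0.0302
```

Run:
```python
from h import *
from workcell import bot
s=bot.observe();print(s["position"],s["force"],s["grip_width"])
for a in((-30,.05),(-32,.05)): print(a,rel(s,*target(*a)))
```

```text
[ 0.58040462 -0.22175501  0.17495342] [-0.28039538  0.03888865  0.16464246] 0.030154908405053117
(-30, 0.05) (array([ 0.0012, -0.0008,  0.0012]), array([ 0.14, -0.02, -0.01]))
(-32, 0.05) (array([ 0.0029, -0.0008,  0.0013]), array([ 0.14, -2.02, -0.02]))
```

Call:
{"fn": "apply_moves", "kwargs": {"commands": [{"travel":[0,0,0],"twist":[0,0,0],"claw":0.01},{"travel":[0,0,0],"twist":[0,0,0],"claw":0.01},{"travel":[0,0,0],"twist":[0,0,0],"claw":0.01},{"travel":[0,0,0],"twist":[0,0,0],"claw":0.01},{"travel":[0.001,0,0],"twist":[0,-1.1,0],"claw":0.01},{"travel":[0.0019,0,0],"twist":[0,-2.1,0],"claw":0.01},{"travel":[0.0019,0,0],"twist":[0,-2.1,0],"claw":0.01},{"travel":[0.0019,0,0],"twist":[0,-2.1,0],"claw":0.01}]}}

```text
clock: 11.15
position: [0.5801, -0.2201, 0.1735]
tool_rot: [3.14, 0.56, 1.854]
force: [-2.3, 6.3, 11.0]
grip_width: 0.015
```

Run:
```python
from h import *
from workcell import bot
s=bot.observe();print(s["position"],s["force"],s["grip_width"])
for a in((-30,.05),(-32,.05)): print(a,rel(s,*target(*a)))
measure({n:bot.grab_frame(n) for n in("scene","top")})
```

```text
[ 0.58006343 -0.2200947   0.17354869] [-2.28507879  6.29050551 10.97766927] 0.015040305523405035
(-30, 0.05) (array([-0.001 , -0.0009,  0.0009]), array([0.11, 2.08, 0.01]))
(-32, 0.05) (array([ 0.0008, -0.0009,  0.0009]), array([0.11, 0.08, 0.01]))
px (array([217.41176471, 192.41176471]), np.int32(17)) (array([444.5, 183.5]), np.int32(4))
tri [ 0.58684203 -0.24315101  0.21781952] (np.float64(-1.47), np.float64(0.0878), np.float64(0.001)) reproj [-0.28718561 -0.06558077] [-0.30878772  0.15858916]
plane scene (np.float64(-1.64), np.float64(0.087), np.float64(0.0))
```

Call:
{"fn": "apply_moves", "kwargs": {"commands": [{"travel":[0,0,0],"twist":[0,0,0],"claw":0.03},{"travel":[0,0,0],"twist":[0,0,0],"claw":0.06},{"travel":[0,0,0],"twist":[0,0,0],"claw":0.06},{"travel":[0,0,0],"twist":[0,0,0],"claw":0.06},{"travel":[0,0,-0.04],"twist":[0,0,0],"claw":0.06},{"travel":[0,0,-0.08],"twist":[0,0,0],"claw":0.06},{"travel":[0,0,-0.12],"twist":[0,0,0],"claw":0.06},{"travel":[0,0,-0.15],"twist":[0,0,0],"claw":0.06},{"travel":[0,0,-0.15],"twist":[0,0,0],"claw":0.06}]}}

```text
clock: 12.15
position: [0.5582, -0.1424, 0.3028]
tool_rot: [3.136, 0.559, 1.853]
force: [1.2, -0.6, -0.8]
grip_width: 0.0603
```

Run:
```python
from h import *
from workcell import bot
s=bot.observe()
p,R=target(0,.22);print(rel(s,p-.09*R[:,0],R))
```

```text
(array([-0.192 , -0.0019,  0.0645]), array([ 0.32, 32.05,  0.06]))
```

Call:
{"fn": "apply_moves", "kwargs": {"commands": [{"travel":[-0.045,0,0.0],"twist":[0,7,0],"claw":0.06},{"travel":[-0.09,0,0.01],"twist":[0,15,0],"claw":0.06},{"travel":[-0.13,-0.001,0.03],"twist":[0,23,0],"claw":0.06},{"travel":[-0.17,-0.002,0.05],"twist":[0,30,0],"claw":0.06},{"travel":[-0.192,-0.002,0.0645],"twist":[0,32,0],"claw":0.06},{"travel":[-0.192,-0.002,0.0645],"twist":[0,32,0],"claw":0.06},{"travel":[-0.192,-0.002,0.0645],"twist":[0,32,0],"claw":0.06},{"travel":[-0.192,-0.002,0.0645],"twist":[0,32,0],"claw":0.06},{"travel":[-0.192,-0.002,0.0645],"twist":[0,32,0],"claw":0.06}]}}

```text
clock: 13.05
position: [0.6102, -0.3331, 0.3466]
tool_rot: [-3.141, 0.001, 1.854]
force: [-0.4, -0.1, -0.0]
grip_width: 0.0602
```

Run:
```python
from wm import *
wm('pics/w11.png')
d={n:bot.grab_frame(n) for n in("scene","top")};measure(d)
a=cv2.imread('pics/w11.png')
cv2.imwrite("pics/w11c.png",cv2.resize(a[20:210,220:420],None,fx=3,fy=3,interpolation=cv2.INTER_NEAREST))
```

```text
qd 0.0144 13.05 [ 0.61022401 -0.33305523  0.34660573]
px (np.float64(320.7463768115942), np.float64(89.03623188405797)) (7, 15, 13, 14) axle y [0.0003 0.0003 0.0003 0.0003] oiler y -0.000556961899715183 angle 0.5612048298229435
px (array([216.6, 191.2]), np.int32(10)) (array([444.5, 183.5]), np.int32(4))
tri [ 0.58687885 -0.24334753  0.22097915] (np.float64(-1.3), np.float64(0.091), np.float64(0.001)) reproj [0.23291973 0.05289889] [ 0.25022717 -0.12951908]
plane scene (np.float64(-0.65), np.float64(0.0904), np.float64(-0.0))
```

View pics/w11c.png

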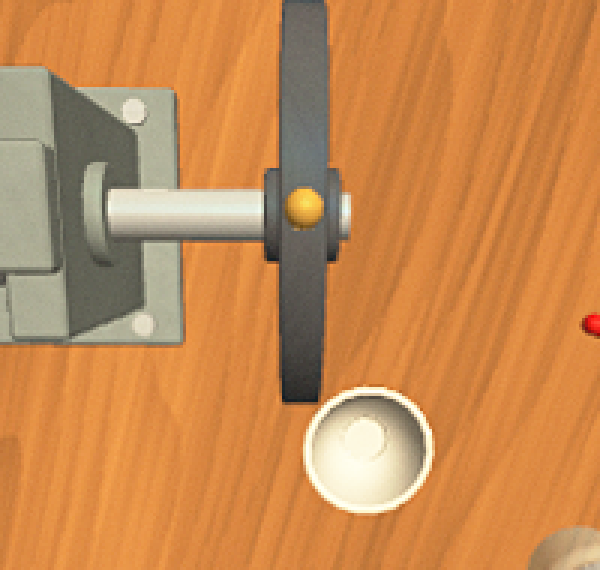

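The oiler sits directly over the axle in the wrist view, at crop pixel (304,208). The estimates are +0.6° (wrist) and −0.7° to −1.3° (fixed cameras), and the gripper is clear, so I'm handing in.

```bash
python3 -c "
from workcell import bot
s=bot.observe();print(s['clock'],s['force'],abs(s['qd']).max());print(bot.job_done())"
```

```text
13.2 [ 0.9635625   0.1187471  -0.34097599] 0.004105346942977686
the job is handed in; nothing more can be done
None
```

The large wheel is turned and the mill's brass oiler points straight up, to within about 1°. I pinched the rim and turned it about 70°, then let go and checked. It was about 2° short, so I regripped, nudged it 2° and backed the gripper off clear of the wheel.

**Last checks:** the wrist camera from above put the oiler at +0.6° from the top. The fixed cameras gave −0.7° (scene alone) and −1.3° (scene and top together). They disagree by 1–2°, about what the roughly 2 mm calibration allows.

**Along the way:**
- **Joint limit:** joint 6 came to rest on its limit, reading 1.933 against a listed 1.93, when I first tilted the tool to 37°. I backed off at once and used less tilt for the first grip.
- **Forces and time:** the highest wrist force I read was about 22 N, and the clock stood at 13.2 s at hand-in.
- **Spindle:** I never went near the spindle's wheel, though I did not measure it again at the end.

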